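Bring the seed dish under the camera on a locked slide stage

TASK

Bring the dish of seeds on the slide stage under the camera: press the carriage's lock button down with the fingertips and, keeping it down all the way, push the carriage along its rods until it is fully home against the end stop; then let the button spring back up so that the carriage is locked there. Do not touch the dish or the camera, and leave the other things on the desk where they are.

Things in the scene. Friction and masses are not known exactly. Their poses are not given: they have to be found in the camera images.
- stage: Slide stage fixed to the desk: grey base plate 100 x 350 mm, two steel guide rods, an aluminium block across each end (top 46 mm, with its lug 50 mm). Origin: base centre, on the desk. Its y axis runs along the rods and points the way the carriage must go, toward camera and end stop; z is up. Camera post (radius 9, 204 mm high) at x = 75, y = 118 mm.
- carriage (a joint): Carriage position along the rods in m, growing along the stage's +y: 0 at the loading end, 0.120 hard against the end stop. Starts locked between 0.005 and 0.050. Aluminium plate 84 x 185 mm, top 41 mm above the desk; dish on its leading half, lock housing on its trailing half. Slides with about 2 N when free; locked, it has 2 mm of play and then does not give.
- lock_button (a joint): Travel of the lock button in m: 0 up, 0.006 fully down. Up, its lug stands between the teeth of a rack under the carriage (pitch 8 mm); from 3.2 mm down the carriage is free. It starts to move at 3.5 N; 6 N fully down. Let go, it springs up and locks in the next gap; the last gap is at the end stop (carriage at 0.1172 or more).
- button_top (a point): Centre of the lock button's top: a grey ribbed cap 29 mm across the rods by 30 mm along them. Moves with button and carriage. When up it is 66 mm above the desk, 9 mm above the black housing round it. 120 mm behind the dish seat's centre.
- carriage_front (a point): Middle of the carriage plate's leading edge, 37 mm above the desk; it meets the end stop.
- end_stop (a point): Tip of the end stop, the rubber-tipped screw in the end block under the camera, 37 mm above the desk; fixed to the stage.
- sample_dish: Covered glass dish of pale seeds, 61 mm across and 14 mm high, held in a low black ring on the carriage with its underside 42 mm above the desk; origin at the centre of its underside. Rides with the carriage.
- camera: Small white camera with black lens and ring light (60 mm across, underside 122 mm above the desk, top 205 mm) held from the post, over the place the dish must reach. Origin: on the desk straight below the lens, fixed to the stage. At the end of travel the button's centre is 120 mm short of the lens axis.
- spare_dish: Another covered glass dish of dark seeds, 61 mm across and 14 mm high, on the desk in front of the stage; stays where it is.
- tally: Hand tally counter lying on its back, 83 x 52 x 26 mm, on the desk in front of the stage; stays where it is.
- scoop: Seed scoop with a black handle, 154 mm long, lying on the desk; stays where it is.
- dropper_bottle: Brown glass dropper bottle, 33 mm across and 88 mm high, on the desk at the loading end; stays where it is.
- thumb_rest (a point): Middle of the upper edge of the thumb rest, 77 mm above the desk: a wall 48 mm wide and 7 mm thick on the carriage, behind the button (toward the loading end). Its face is 23 mm from the button's centre; fingers on the button may push the carriage along by it.
- sample_dish_cover (a joint): How far the dish's loose glass cover is lifted, in m: 0 when it sits on the dish.

How it is judged:
By the outcome, as a careful person would: the job done as asked, in the order asked, and still so for the second after the job is handed in, with the robot touching nothing.
It also fails if it takes over 35 s, if anything falls off the work surface, if the arm or the gripper's body presses on something with over 40 N, if the wrist force passes 120 N, or if a joint passes its speed limit or range.

ROBOT

A 6-joint arm with a two-finger parallel gripper is mounted at the origin on a cart in front of the work surface, level with it; the furniture and walls round the work are solid. World frame = base frame: x ahead of the robot, y to its left, z up, the work surface at z = 0. Lengths are in m, angles in rad, forces in N, time in s.
With the tool pointing down it reaches from about 0.35 to 0.725 m from the base axis. Payload 6 kg.
Tool frame: the origin (TCP) lies at the very end of the fingers, on their centre line; the grasp point (between the pads) lies 19 mm behind it; z points along the fingers, y is the line along which they close (so a half turn about z gives the same grasp; the last joint's range is limited). The gripper opens to 85 mm and grips with 20 to 120 N. Pads are 22 mm wide; open, the fingers measure 114 mm over their backs; the gripper's body (76 mm by 85 mm) begins 54 mm behind the grasp point. The pads swing forward as they close: fully open they stand 13 mm farther back than shut.
Start: joints at [1.626, 0.04, 0.085, 0, -1.615, -0.334], TCP at [0.165, 0.577, 0.231] pointing down, gripper open.
Joint ranges: [-2.56, 2.56], [-1.29, 2.01], [-1.08, 1.49], [-3.29, 1.98], [-2.81, -0.18], [-2.99, 2.99]. Speed limits (rad/s): [2.57, 2.57, 3.01, 3.14, 3.14, 3.14].

INTERFACE

Orientations are given as a unit quaternion [w, x, y, z].
In Python, from cell import robot gives the robot as it stands.
- The arm moves only by the shell command python3 -m pendant 'ROWS' [OPENING] [FORCE]. ROWS is text: rows parted by semicolons, each of 4 numbers parted by spaces: the shift along the tool's x, y, z normalised to -1 to 1, where 1 is 0.25 m, then the turn about the tool's z normalised to -1 to 1, where 1 is 30 degrees. In form: dx dy dz roll; .... A call has 1 to 12 rows; each row is the pose to reach, as a shift and turn from the pose commanded when the call began, along the tool's axes at that moment; what a row does not reach only later rows make up. A row lasts 1/10 s, in which the tool goes at most 50 mm and 8.59 degrees, less where a joint would pass 70% of its speed; a pose out of reach is approached as far as the arm can. A call with a number of a shift or a turn outside -1 to 1 is refused whole. A call with a gripper value outside its range is refused whole. OPENING is the opening, from 0 (shut) to 1 (fully open), set as the call begins (- or left out, the last holds). The fingers move at their own pace and stop on an object; FORCE is the grip in N (left out, the last holds). Time passes only in rows, so rows that repeat a pose let the fingers close. It gives the time, the measured TCP pose, the force, the opening and the grip force at its end, in the units of the state.
- robot.sense(): the state, without advancing time (a new reading comes with each control period).
- robot.get_image(name): name is "scene" or "top" or "wrist"; returns the picture (384x512x3 uint8, red, green, blue); there is no depth.
- robot.get_calibration(name): a dict with "fx", "fy", "cx", "cy" (pixels), "distortion" ([k1, k2, p1, p2, k3] as OpenCV has them; the pictures are not rectified), "rvec" (rotation vector, rad) and "tvec" (3), from world to camera coordinates, as OpenCV has them. Camera axes: x right, y down, z forward; pixel columns grow to the right and rows downward; lengths in m; the calibration is good to about 2 mm. A picture is of the moment at which its call begins: read the wrist's pose just before it. get_calibration takes no time and is no camera call; for the wrist camera it gives the pose at the moment of the call.
- robot.sign_off(): hands the job in; it is judged then, once.
The state is a dict: "time_s": time; "q": joint angles; "joint_vel": joint speeds; "joint_efforts": joint torques, N m; "ee_pos": TCP position; "tcp_rot": TCP orientation; "contact_force": force on the tool from outside, world axes, zero at the start; "wrist_torque": the same for the moment, N m; "opening": finger opening in m; "finger_force": force on a finger pad.
Only numpy, scipy, OpenCV 4.12 (cv2) and the standard library are available. Lean on these libraries where they do the work, as an engineer would, in place of code of your own. Each camera call takes 0.05 s, during which the arm holds its last target. There are 200 camera calls.

## Working session

There is one attempt and no reset: what is moved stays moved. The work goes in short steps, Python scripts to look and compute and a shell command to move; the robot and the scene stay as the last step left them, time stands still between calls to the robot, and variables do not carry over. Pictures are saved under pics/ and viewed, at most 10 in all, crops included, and the job is handed in when it is done.

```bash
mkdir -p pics; cat > h.py <<'E'
import numpy as np, cv2
from cell import robot
def snap(n,f):
    s=robot.sense(); c=robot.get_calibration(n); im=robot.get_image(n)
    cv2.imwrite(f'pics/{f}.png',im[:,:,::-1]); np.save(f'pics/{f}.npy',c,allow_pickle=True); return im
def cal(f): return np.load(f'pics/{f}.npy',allow_pickle=True).item()
def pt(f,u,v,z):
    c=cal(f); K=np.array([[c['fx'],0,c['cx']],[0,c['fy'],c['cy']],[0,0,1]])
    p=cv2.undistortPoints(np.array([[[u,v]]],float),K,np.array(c['distortion']))[0,0]
    R=cv2.Rodrigues(np.array(c['rvec'],float))[0]; t=np.array(c['tvec'],float).ravel()
    o=-R.T@t; d=R.T@np.array([p[0],p[1],1]); return o+d*(z-o[2])/d[2]
def proj(f,P):
    c=cal(f); K=np.array([[c['fx'],0,c['cx']],[0,c['fy'],c['cy']],[0,0,1]])
    return cv2.projectPoints(np.array(P,float).reshape(-1,3),np.array(c['rvec'],float),np.array(c['tvec'],float),K,np.array(c['distortion']))[0][:,0]
E
python3 - <<'E'
from h import *
a=snap('top','top0');b=snap('scene','sc0')
cv2.imwrite('pics/both.png',cv2.resize(np.hstack([a,b])[:,:,::-1],(800,300)))
s=robot.sense();print(s['time_s'],s['ee_pos'],s['tcp_rot'],s['opening'],s['contact_force'])
for n in('top0','sc0'):
  c=cal(n);R=cv2.Rodrigues(np.array(c['rvec'],float))[0];print(-R.T@np.array(c['tvec']).ravel())
cv2.imwrite('pics/topbig.png',cv2.resize(a[:,:,::-1],(800,600),interpolation=cv2.INTER_CUBIC))
cv2.imwrite('pics/scbig.png',cv2.resize(b[:,:,::-1],(800,600),interpolation=cv2.INTER_CUBIC))
E
```

```text
0.1 [0.16496137 0.57656249 0.23036764] [ 8.04379644e-04  9.90300505e-01 -1.38939771e-01 -5.83143844e-05] 0.08560076313996401 [ 0.36089073 -0.10160402 -0.76318881]
[0.32073794 0.31270398 1.34409007]
[ 0.10894387 -0.3316938   0.54488601]
```

View pics/topbig.png

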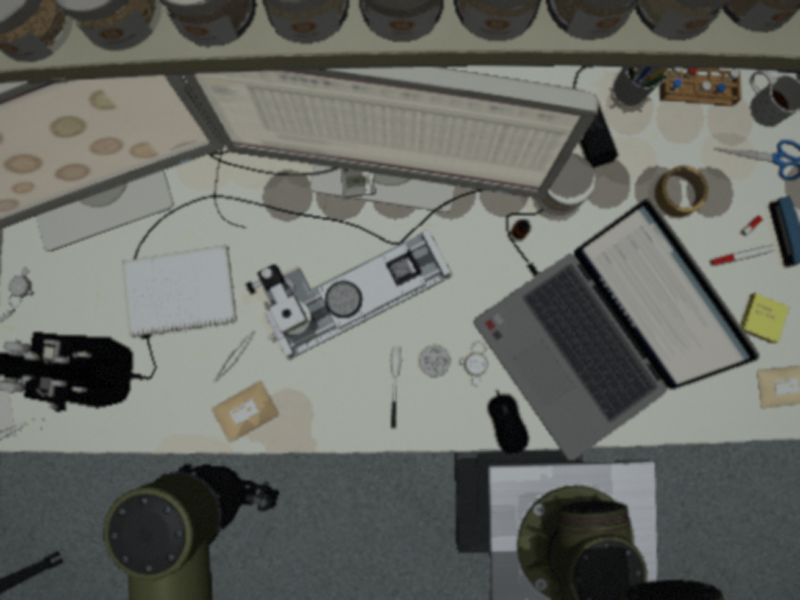

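View pics/scbig.png

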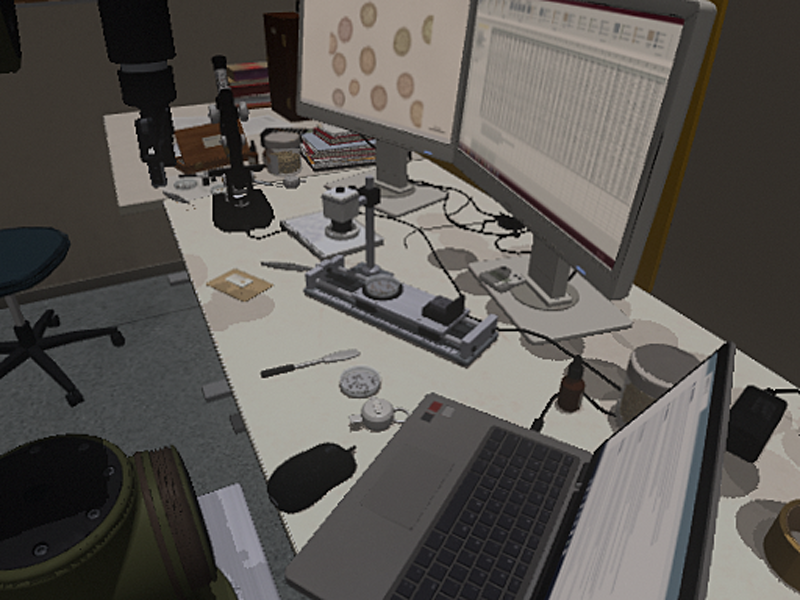

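The top view shows the stage from (440,255) to (285,345) in the enlarged image. The camera is at its lower left, the dish at (343,298) and the housing at (405,267). Next I'll take closer crops.

```bash
python3 - <<'E'
from h import *
a=cv2.imread('pics/top0.png')
cv2.imwrite('pics/c1.png',cv2.resize(a[140:240,150:300],(800,533),interpolation=cv2.INTER_CUBIC))
b=cv2.imread('pics/sc0.png')
cv2.imwrite('pics/c2.png',cv2.resize(b[110:240,185:325],(646,600),interpolation=cv2.INTER_CUBIC))
E
```

```text
(no output)
```

View pics/c1.png

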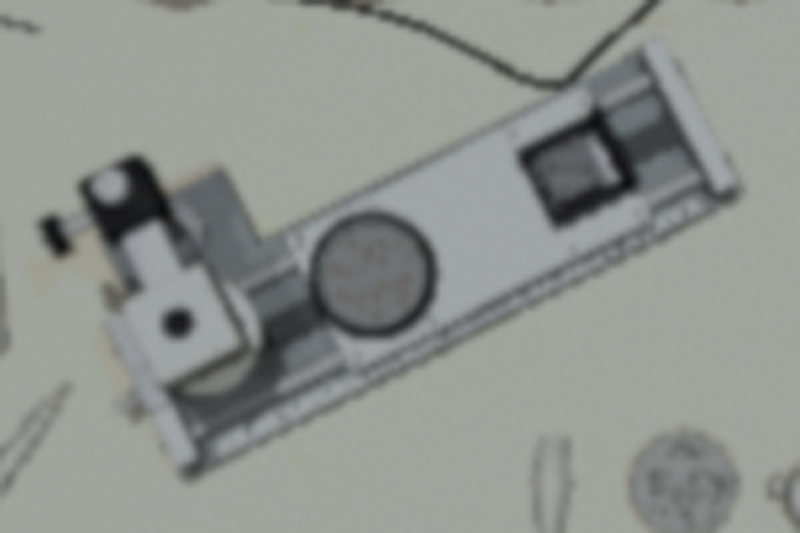

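View pics/c2.png

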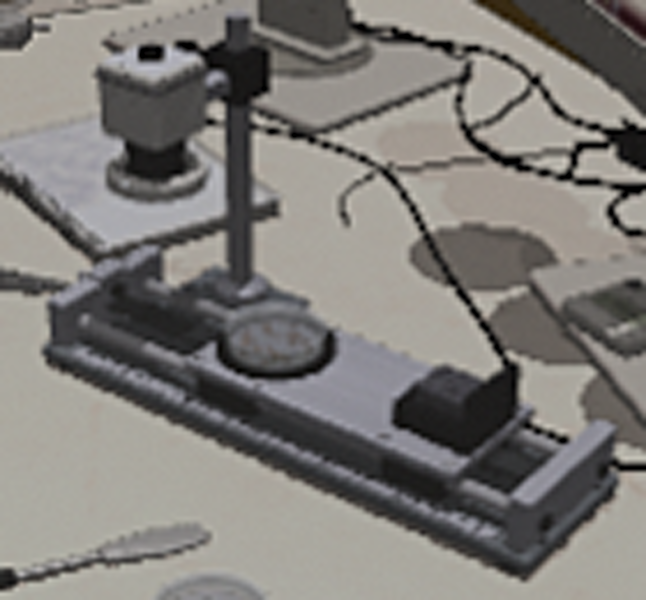

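The top crop shows the dish centre at c1 (374,273), the cap at about (572,172) with the light thumb rest edge at (608,165), and base corners at about (190,478) and (742,190). The scene crop confirms the thumb rest is on the loading-end side.

```bash
python3 - <<'E'
from h import *
f=lambda u,v,z:pt('top0',150+(u+.5)/5.333-.5,140+(v+.5)/5.333-.5,z)
P={'dish':f(374,273,.056),'cap':f(572,172,.066),'cornL':f(190,478,.0),'cornR':f(742,190,.0),'blkR1':f(655,40,.046),'blkR2':f(728,195,.046),'pl1':f(290,238,.041),'pl2':f(352,365,.041),'post':f(110,185,.204)}
for k,v in P.items(): print(k,v.round(4))
d=P['dish']-P['cap'];print('dish-cap',np.linalg.norm(d[:2]),np.degrees(np.arctan2(d[1],d[0])))
d=P['cornL']-P['cornR'];print('edge',np.linalg.norm(d[:2]),np.degrees(np.arctan2(d[1],d[0])))
c=robot.sense();from scipy.spatial.transform import Rotation as R
q=c['tcp_rot'];print(R.from_quat([q[1],q[2],q[3],q[0]]).as_matrix().round(3))
E
```

```text
dish [0.4677 0.4247 0.056 ]
cap [0.5191 0.3172 0.066 ]
cornL [0.3608 0.5335 0.    ]
cornR [0.5174 0.222  0.    ]
blkR1 [0.5945 0.2706 0.046 ]
blkR2 [0.5081 0.2328 0.046 ]
pl1 [0.4894 0.4717 0.041 ]
pl2 [0.4194 0.4383 0.041 ]
post [0.4956 0.5386 0.204 ]
dish-cap 0.1190873110525169 115.57368999750912
edge 0.3487093470500274 116.69313624785772
[[ 0.961 -0.275 -0.   ]
 [-0.275 -0.961 -0.002]
 [ 0.     0.002 -1.   ]]
```

```bash
python3 -m pendant '0.86 0.34 0 -0.7;0.86 0.34 0 -0.7;0.86 0.34 0 -0.7;0.86 0.34 0 -0.7;0.86 0.34 0 -0.7;0.86 0.34 0 -0.7;0.86 0.34 0 -0.7' 0.4
cat >> h.py <<'E'
def goal(P,yaw):
    "rows' numbers to bring TCP to P with tool x at yaw (deg)"
    from scipy.spatial.transform import Rotation
    s=robot.sense(); q=s['tcp_rot']; R=Rotation.from_quat([q[1],q[2],q[3],q[0]]).as_matrix()
    d=R.T@(np.array(P)-s['ee_pos']); y=np.degrees(np.arctan2(R[1,0],R[0,0]))
    print('d',(d/.25).round(3),'roll',round(-(yaw-y)/30,3),'yaw',y.round(2),'t',s['time_s'],'pos',s['ee_pos'].round(4),'F',s['contact_force'].round(2),'open',round(s['opening'],4))
    return R
E
python3 - <<'E'
from h import *
R=goal([.531,.2955,.2],26.4)
c=robot.get_calibration('wrist');Rc=cv2.Rodrigues(np.array(c['rvec'],float))[0]
print('cam in tool',R.T@(-Rc.T@np.array(c['tvec']).ravel()-robot.sense()['ee_pos']))
E
```

```text
time_s: 0.8
ee_pos: [0.3488, 0.4354, 0.2309]
tcp_rot: [0.0, 0.999, 0.043, -0.0]
contact_force: [-0.1, 0.8, 0.4]
opening: 0.034
finger_force: 0.0
d [0.678 0.62  0.124] roll -0.716 yaw 4.93 t 0.8 pos [0.3488 0.4354 0.2309] F [-0.14  0.79  0.38] open 0.034
cam in tool [ 0.08487975 -0.0006674  -0.14185875]
```

```bash
python3 -m pendant '0.68 0.62 0 -0.72;0.68 0.62 0 -0.72;0.68 0.62 0 -0.72;0.68 0.62 0 -0.72;0.68 0.62 0 -0.72;0.68 0.62 0.12 -0.72;0.68 0.62 0.12 -0.72;0.68 0.62 0.12 -0.72'
python3 - <<'E'
from h import *
goal([.531,.2955,.2],26.4)
a=snap('wrist','w1');cv2.imwrite('pics/w1b.png',cv2.resize(a[:,:,::-1],(800,600)))
E
```

```text
time_s: 1.6
ee_pos: [0.5305, 0.297, 0.2008]
tcp_rot: [0.001, 0.973, 0.231, -0.001]
contact_force: [0.7, 0.9, 0.6]
opening: 0.0339
finger_force: 0.0
d [-0.001  0.006  0.003] roll 0.01 yaw 26.71 t 1.6 pos [0.5305 0.297  0.2008] F [0.66 0.93 0.6 ] open 0.0339
```

View pics/w1b.png

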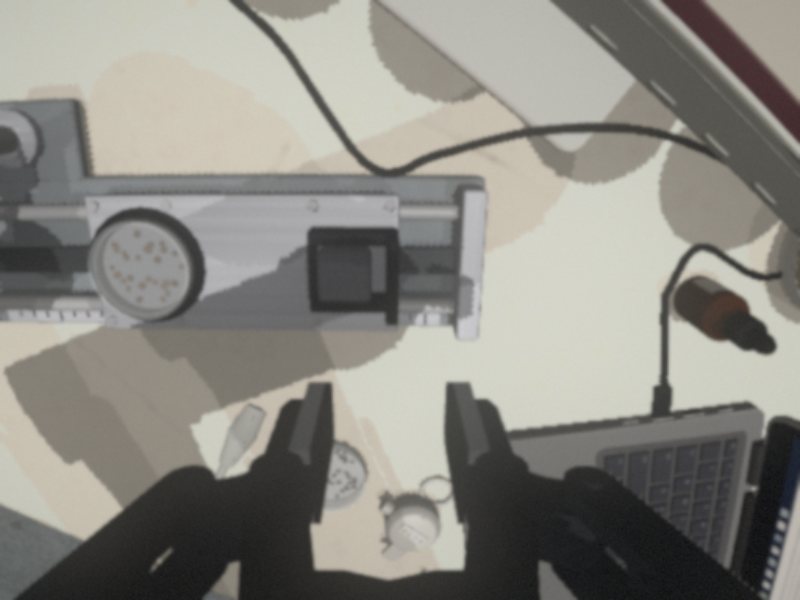

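The wrist view shows the cap at x 318–370 and y 245–303, centred at about (344,274). The wall's top is at x 387–399, and the dish centre is (146,265). The stage looks aligned with the image axes.

```bash
python3 - <<'E'
from h import *
f=lambda u,v,z:pt('w1',(u+.5)*.64-.5,(v+.5)*.64-.5,z)
b=f(344,274,.066);L=f(318,274,.066);Rr=f(370,274,.066);T=f(344,245,.066);B=f(344,303,.066);w=f(393,274,.077);dd=f(146,262,.056)
p=f(110,329,.041);p2=f(395,329,.041);t1=f(92,196,.041);t2=f(398,193,.041)
print('btn',b,np.hypot(*(L-Rr)[:2]),np.hypot(*(T-B)[:2]));print('wall',w,np.hypot(*(w-b)[:2]));print('dish',dd,np.hypot(*(dd-b)[:2]))
an=lambda d:np.degrees(np.arctan2(d[1],d[0]))
print(an(dd-b),an(p-p2),an(t1-t2),an(b-w))
E
```

```text
btn [0.5220686  0.32043438 0.066     ] 0.028392277708623192 0.03300737502221504
wall [0.53697608 0.29814706 0.077     ] 0.026813382805778465
dish [0.47459968 0.42435414 0.056     ] 0.11424804730445653
114.55017895724907 116.93717649037963 116.76349354647816 123.77765686022958
```

```bash
python3 -m pendant '0 -0.012 0.15 0;0 -0.012 0.3 0;0 -0.012 0.4 0;0 -0.012 0.45 0;0 -0.012 0.48 0;0 -0.012 0.5 0;0 -0.012 0.5 0;0 -0.012 0.5 0'
python3 - <<'E'
from h import *
goal([.530,.300,.066],26.6)
a=snap('wrist','w2');cv2.imwrite('pics/w2b.png',cv2.resize(a[:,:,::-1],(800,600)))
E
```

```text
time_s: 2.45
ee_pos: [0.5305, 0.2996, 0.0777]
tcp_rot: [-0.0, 0.973, 0.23, 0.001]
contact_force: [-0.2, 0.8, 1.0]
opening: 0.034
finger_force: 0.0
d [-0.001 -0.003  0.047] roll 0.001 yaw 26.64 t 2.45 pos [0.5305 0.2996 0.0777] F [-0.18  0.83  1.03] open 0.034
```

View pics/w2b.png

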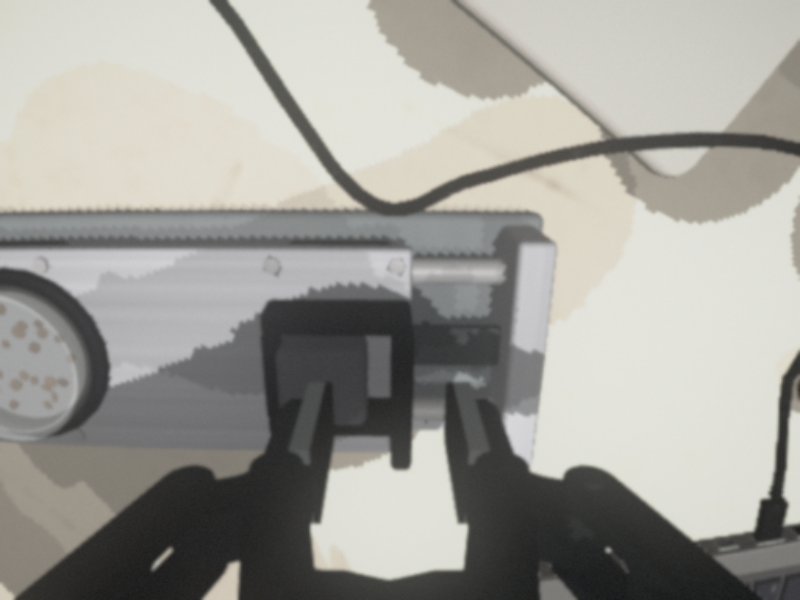

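```bash
python3 - <<'E'
from h import *
from scipy.spatial.transform import Rotation
s=robot.sense();q=s['tcp_rot'];R=Rotation.from_quat([q[1],q[2],q[3],q[0]]).as_matrix()
pr=lambda d:((proj('w2',s['ee_pos']+R@np.array(d))+.5)/.64)[0].round(0)
for d in([0,0,0],[.011,-.017,0],[.011,-.024,0],[-.011,-.017,0],[.011,-.017,-.005]):print(d,pr(d))
f=lambda u,v,z:pt('w2',(u+.5)*.64-.5,(v+.5)*.64-.5,z)
for k,v in dict(btn=f(323,380,.066),wall=f(402,380,.077),walltip=f(401,466,.077),wallfar=f(401,303,.077)).items():print(k,(R.T@(v-s['ee_pos'])*1000).round(1))
E
```

```text
[0, 0, 0] [391. 409.]
[0.011, -0.017, 0] [334. 377.]
[0.011, -0.024, 0] [311. 377.]
[-0.011, -0.017, 0] [337. 439.]
[0.011, -0.017, -0.005] [333. 385.]
btn [  3.7 -21.9  11.7]
wall [9.6 3.5 0.7]
walltip [-21.7   3.6   0.6]
wallfar [34.3  3.   0.7]
```

```bash
python3 -m pendant '0.016 -0.005 0.02 0;0.016 -0.005 0.04 0;0.016 -0.005 0.05 0;0.016 -0.005 0.06 0;0.016 -0.005 0.065 0;0.016 -0.005 0.07 0;0.016 -0.005 0.07 0'
```

```text
time_s: 3.2
ee_pos: [0.5334, 0.3023, 0.0597]
tcp_rot: [-0.0, 0.973, 0.23, 0.001]
contact_force: [-1.6, 1.0, 5.5]
opening: 0.0343
finger_force: 3.0
```

```bash
python3 -m pendant '0 0 0.008 0;0 0 0.008 0'
```

```text
time_s: 3.4
ee_pos: [0.5335, 0.3023, 0.0592]
tcp_rot: [-0.0, 0.973, 0.231, 0.001]
contact_force: [-4.5, -1.0, 11.0]
opening: 0.034
finger_force: 5.6
```

```bash
python3 -m pendant '0 0 0.008 0;0 0 0.008 0'
```

```text
time_s: 3.6
ee_pos: [0.5338, 0.3024, 0.059]
tcp_rot: [-0.0, 0.973, 0.231, 0.002]
contact_force: [-8.3, -2.3, 19.0]
opening: 0.034
finger_force: 9.3
```

```bash
python3 - <<'E'
from h import *
s=robot.sense();print(s['contact_force'],s['wrist_torque'])
a=snap('wrist','w3');b=snap('scene','s3')
A=cv2.resize(a[150:384,120:360,::-1],None,fx=2,fy=2,interpolation=cv2.INTER_CUBIC)
B=cv2.resize(b[120:230,240:320,::-1],(320,440),interpolation=cv2.INTER_CUBIC);B=cv2.copyMakeBorder(B,0,28,0,0,cv2.BORDER_CONSTANT)
cv2.imwrite('pics/w3b.png',np.hstack([A,B]))
E
```

```text
[-8.34863557 -2.33682574 19.02924577] [-0.63416854  2.87151304  0.14463689]
```

View pics/w3b.png

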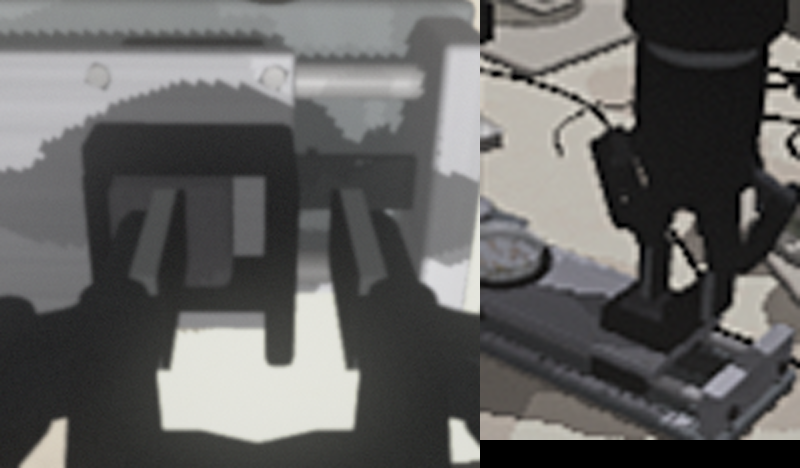

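The fingertip sits squarely on the cap at about (168,230) in the crop. The force history (5.5 N, then 11 N and 19 N with no further travel) means the button is fully down, so I'll push gently.

```bash
python3 -m pendant '-0.008 0 0 0;-0.008 -0.008 0 0;-0.008 -0.016 0 0;-0.008 -0.028 0 0;-0.008 -0.04 0 0;-0.008 -0.055 0 0;-0.008 -0.07 0 0;-0.008 -0.08 0 0;-0.008 -0.08 0 0'
python3 - <<'E'
from h import *
goal([.5205-.12*0,.319,.06],26.6)
a=snap('wrist','w4');cv2.imwrite('pics/w4b.png',cv2.resize(a[:,:,::-1],(800,600)))
E
```

```text
time_s: 4.6
ee_pos: [0.5245, 0.3202, 0.0591]
tcp_rot: [-0.001, 0.973, 0.231, 0.004]
contact_force: [0.7, -0.7, 13.9]
opening: 0.0342
finger_force: 7.2
d [-0.016 -0.003 -0.004] roll 0.002 yaw 26.67 t 4.6 pos [0.5245 0.3202 0.0591] F [ 0.74 -0.69 13.86] open 0.0342
```

View pics/w4b.png

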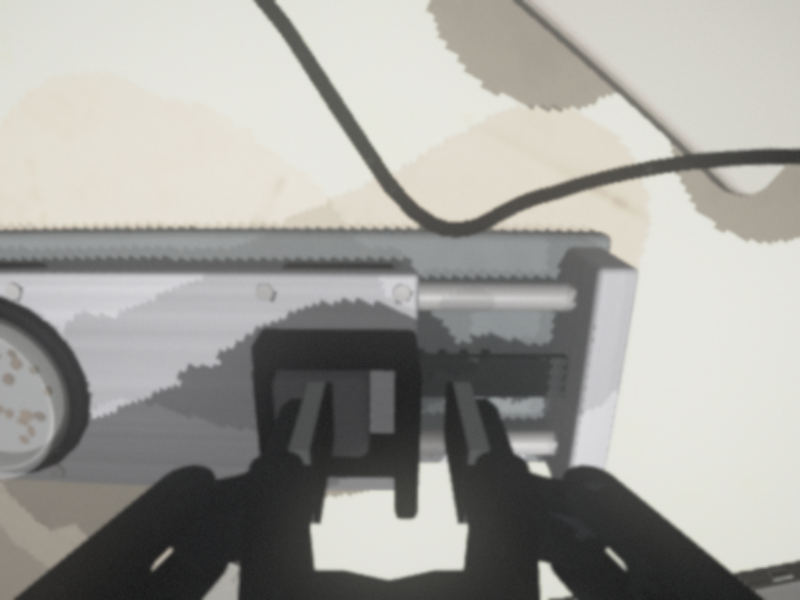

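The carriage followed: the end block has moved right by about 80 px while the finger hasn't moved on the cap. I'll keep pushing.

```bash
python3 -m pendant '0 -0.01 0 0;0 -0.03 0 0;0 -0.05 0 0;0 -0.075 0 0;0 -0.1 0 0;0 -0.125 0 0;0 -0.15 0 0;0 -0.175 0 0;0 -0.195 0 0;0 -0.21 0 0;0 -0.22 0 0;0 -0.22 0 0'
```

```text
time_s: 5.85
ee_pos: [0.4999, 0.3698, 0.0591]
tcp_rot: [-0.001, 0.973, 0.231, 0.004]
contact_force: [1.6, 0.1, 13.7]
opening: 0.0341
finger_force: 6.7
```

```bash
python3 -m pendant '0 -0.008 0 0;0 -0.016 0 0;0 -0.024 0 0;0 -0.032 0 0;0 -0.04 0 0;0 -0.048 0 0;0 -0.048 0 0'
```

```text
time_s: 6.55
ee_pos: [0.4947, 0.3803, 0.0591]
tcp_rot: [-0.001, 0.973, 0.231, 0.004]
contact_force: [1.8, -0.2, 13.0]
opening: 0.0339
finger_force: 6.6
```

```bash
python3 -m pendant '0 -0.008 0 0;0 -0.016 0 0;0 -0.02 0 0;0 -0.02 0 0'
```

```text
time_s: 6.95
ee_pos: [0.4935, 0.3825, 0.0592]
tcp_rot: [0.001, 0.973, 0.23, 0.004]
contact_force: [4.7, -7.3, 13.4]
opening: 0.0339
finger_force: 6.8
```

```bash
python3 -m pendant '0 -0.008 0 0;0 -0.012 0 0;0 -0.012 0 0'
```

```text
time_s: 7.25
ee_pos: [0.4922, 0.3844, 0.0591]
tcp_rot: [0.001, 0.973, 0.23, 0.003]
contact_force: [4.9, -8.5, 14.7]
opening: 0.0341
finger_force: 7.1
```

The push force jumped to about 10 N along the rods after about 90 mm, so the carriage is against the stop. I'll lift straight up.

```bash
python3 -m pendant '0 0 -0.01 0;0 0 -0.02 0;0 0 -0.03 0;0 0 -0.04 0;0 0 -0.06 0;0 0 -0.1 0;0 0 -0.16 0;0 0 -0.26 0;0 0 -0.4 0;0 0 -0.5 0;0 0 -0.5 0;0 0 -0.5 0'
python3 - <<'E'
from h import *
goal([.5,.3,.2],26.6)
a=snap('wrist','w5');b=snap('scene','s5')
cv2.imwrite('pics/w5b.png',np.hstack([cv2.resize(a[:,:,::-1],(480,360)),cv2.resize(b[110:230,185:285,::-1],(300,360),interpolation=cv2.INTER_CUBIC)]))
E
```

```text
time_s: 8.45
ee_pos: [0.4886, 0.3865, 0.1811]
tcp_rot: [-0.001, 0.973, 0.23, 0.001]
contact_force: [-0.6, -0.5, -0.4]
opening: 0.0345
finger_force: 0.0
d [-0.114  0.33  -0.076] roll 0.001 yaw 26.64 t 8.45 pos [0.4886 0.3865 0.1811] F [-0.6  -0.55 -0.38] open 0.0345
```

View pics/w5b.png

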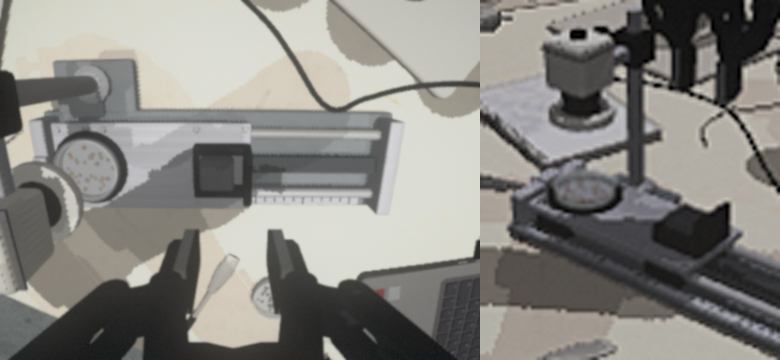

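```bash
python3 - <<'E'
from h import *
a=cv2.imread('pics/w5.png')
cv2.imwrite('pics/w5c.png',cv2.resize(a[110:240,20:290],(800,385),interpolation=cv2.INTER_CUBIC))
E
```

```text
(no output)
```

View pics/w5c.png

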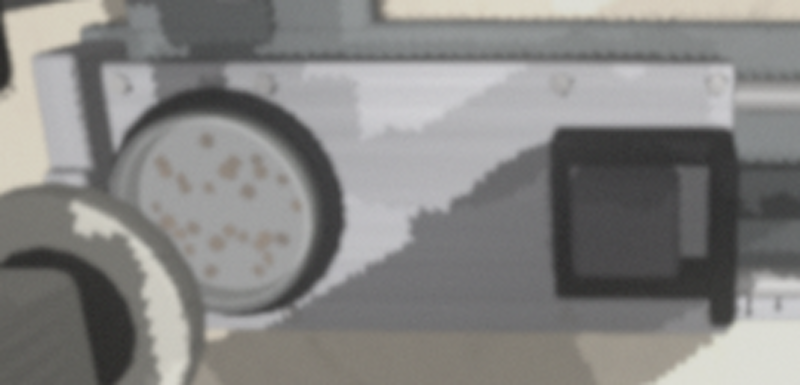

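The crop shows the cap at (572–680, 165–278), the wall centre at (726,221), the plate's trailing edge at (735,100) and its leading edge at (103,100).

```bash
python3 - <<'E'
from h import *
g=lambda u,v,z:pt('w5',20+(u+.5)/2.963-.5,110+(v+.5)/2.963-.5,z)
f=lambda u,v,z:pt('w1',(u+.5)*.64-.5,(v+.5)*.64-.5,z)
U=np.array([-.4478,.8942,0])
for n,p,q in[('btn',f(344,274,.066),g(626,221,.066)),('btn60',f(344,274,.066),g(626,221,.060)),('wall',f(393,274,.077),g(726,221,.077)),('plate rear',f(398,205,.041),g(735,100,.041)),('dish',f(146,265,.056),g(225,202,.056))]:
  print(n,((q-p)@U).round(4),q.round(4))
for z in(.06,.066):print('cap len',z,np.hypot(*(g(572,221,z)-g(680,221,z))[:2]),np.hypot(*(g(626,165,z)-g(626,278,z))[:2]))
print('plate len',np.hypot(*(g(735,100,.041)-g(103,100,.041))[:2]),'front to endblock inner edge(z.046)',(g(78,100,.046)-g(103,100,.041))@U)
d=g(735,100,.041)@U
o=np.array([.484,.400,0]);print('rear in stage y',d-o@U)
E
```

```text
btn 0.0888 [0.4834 0.4004 0.066 ]
btn60 0.0891 [0.4816 0.3998 0.06  ]
wall 0.089 [0.4985 0.3784 0.077 ]
plate rear 0.0882 [0.5221 0.386  0.041 ]
dish 0.0887 [0.4342 0.5037 0.056 ]
cap len 0.06 0.029804338922973437 0.03278393177049193
cap len 0.066 0.029124779149966997 0.032036435196594035
plate len 0.1847432124739561 front to endblock inner edge(z.046) 0.004711535081902961
rear in stage y -0.02953866777259742
```

```bash
python3 -c "
from cell import robot
print(robot.sign_off())"
```

```text
the job is handed in; nothing more can be done
None
```

The carriage was pushed about 89 mm with the button held down until it hit the end stop, and the button was then released so the carriage should be locked with the dish under the camera; I judged this from force readings and images, without a separate test of the lock, and handed the job in after about 8.5 s of robot time.

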